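Load and mark a gear blank with a two-stage key

TASK

Put the brass gear blank that has the raised hub into the round nest of the marking fixture, hub up and lying flat. Then use the black two-stage key on the sloping console: half-press it to its first click and hold it there for about a second to arm the marker, then press it fully home for a moment to fire the marking punch, and let it come right back up. Never fire the punch without the hub blank in the nest, and leave the other blanks, the shaft and the mallet where they lie.

Things in the scene. Friction and masses are not known exactly. Their poses are not given: they have to be found in the camera images.
- hub_blank_mid (a point): Brass gear blank with a raised hub: disc 56 mm across, 12 mm thick, with a round hub 26 mm across standing 18 mm up from its upper face (30 mm high in all), about 0.3 kg, lying hub up on the rubber mat. The point is on its axis, half-way up (15 mm above its underside); its z axis points up along the hub. Best gripped by the hub.
- nest (a point): Round nest in the middle of the marking fixture: a shallow aluminium cup, inside diameter 64 mm at its floor, flaring to about 71 mm at its rim 6 mm higher, wall 6 mm thick. The point is the centre of that floor, 8 mm above the bench; z up, x along the fixture.
- fixture: Low marking fixture, dark steel base plate 200 x 100 mm (x, y), 8 mm thick, fixed. Origin under the nest's centre. On the -x side a fixed flat anvil, on the +x side a round sliding punch, both 46 mm from the centre, tops 20 mm above the bench; behind them grey blocks 78 to 100 mm from the centre, 22 mm high.
- key_top (a point): Black round two-stage key, 32 mm across, on the console. The point is the centre of its flat top, about 99 mm above the bench; z points out of the key along its travel, tilted 35 degrees from vertical towards the console's low front, which faces the robot; press along -z. y is level, x points up the slope. The top stands 14 mm above the flat bezel round it, 6 mm when fully in.
- console: Aluminium console, about 115 x 110 mm, fixed, its face (100 x 100 mm) sloping down to its front (-x). Origin on the bench below the face's centre, z up. A level 12 mm steel guard tube along y crosses about 120 mm straight above the key, its legs 65 mm to either side running back and down at the rear: the key cannot be reached from straight above, only along its own tilted axis.
- key_stage1 (a joint): first-stage travel of the key, m: 0 up, 0.004 at the first click. Starts to move at 1.5 N, 4 N at 0.004, where it meets a firm stop: that is the first click. Springs back. Nothing else moves with it.
- key_stage2 (a joint): second-stage travel of the key, m: 0 until the key is pushed beyond the first click with about 12 N, then 0.004 with 16 N when fully home at a solid stop. Springs back. The punch on the fixture moves in by 3.5 times this.
- flat_blank: Plain brass disc without hub, 56 mm across, 12 mm thick, on the mat; to be left alone. Origin at the centre of its underside.
- thick_blank: Plain brass disc without hub, 42 mm across, 22 mm thick, on the mat; to be left alone. Origin at the centre of its underside.
- mat: Ribbed black rubber mat fixed on the bench, 260 x 170 mm (x, y), 6 mm thick. Origin at the centre of its underside.
- mallet: Wooden mallet with dark head 60 x 100 x 56 mm, handle 24 mm thick and 200 mm long towards its -x; to be left alone. Origin under the centre of the head.
- spline_shaft: Steel spline shaft 140 mm long along its x, 22 mm high, lying on the bench; to be left alone. Origin at its middle, on the bench.
There are look-alikes about, which are no part of the job. Leave any blue or pink look-alike of the part that bears hub_blank_mid alone. Of the things that look like the fixture, the smaller one is meant.

How it is judged:
By the outcome, as a careful person would: the job done as asked, in the order asked, and still so for the second after the job is handed in, with the robot touching nothing.
It also fails if it takes over 56 s, if anything falls off the work surface, if the arm or the gripper's body presses on something with over 40 N, if the wrist force passes 120 N, or if a joint passes its speed limit or range.

ROBOT

A 6-joint arm with a two-finger parallel gripper is mounted at the origin on the work surface. World frame = base frame: x ahead of the robot, y to its left, z up, the work surface at z = 0. Lengths are in m, angles in rad, forces in N, time in s.
With the tool pointing down it reaches from about 0.325 to 0.9 m from the base axis. Payload 3.5 kg.
Tool frame: the origin (TCP) lies between the finger pads; the fingertips stand tip_extent ahead of it and the grasp point (between the pads) lies 3 mm ahead of it (tip_extent is the distance from the TCP to the fingertips, in m); z points along the fingers, y is the direction in which the jaws open and shut (so a half turn about z gives the same grasp; the last joint's range is limited). The gripper opens to 85 mm and grips with 20 to 120 N. Pads are 22 mm wide; open, the fingers measure 114 mm over their backs; the gripper's body (76 mm by 85 mm) begins 54 mm behind the grasp point. The pads swing forward as they close: fully open they stand 13 mm farther back than shut.
Start: joints at [1.015, 0.276, -0.026, 1.268, 0, 1.467], TCP at [0.273, 0.562, 0.23] pointing down, gripper open.
Joint ranges: [-3.12, 3.12], [-0.85, 1.88], [-1.08, 1.24], [-1.95, 2.15], [-1.57, 1.53], [-3.14, 3.14]. Speed limits (rad/s): [2.57, 2.57, 3.14, 3.14, 3.14, 3.14].

INTERFACE

Orientations are given as a 3x3 rotation matrix whose columns are the frame's x, y, z axes.
In Python, from station import * gives the robot as it stands. The module is installed in compiled form; this text tells all that it offers. Calls block until the motion is done:
- move_ptp(position, orientation): joint-space move of the TCP to a pose.
- move_l(position, orientation=None, rate=0.15, guard=None): straight line of the TCP; orientation=None keeps the orientation; rate is the mean speed in m/s. With guard (N) it stops when the force on the tool has changed by that much, and returns True; else False.
- goto_joints(angles): joint-space move.
- set_gripper(opening, squeeze=None): finger opening in m; squeeze is the grip in N (None keeps the last); returns when the fingers have stopped.
- pause(seconds).
- ik(position, orientation): joint angles nearest the present ones, or None.
- get_state(): the state.
- camera(name): name is "scene" or "top"; returns a dict with "image" (420x560x3 uint8, blue, green, red), "intrinsics" (3x3 intrinsics, pixels), "world_to_cam" (4x4, takes a point from world to camera coordinates). Camera axes: x right, y down, z forward; pixel columns grow to the right and rows downward; lengths in m; the calibration is good to about 2 mm. A picture is of the moment at which its call begins. There is no depth.
A pose or a line that the arm cannot do raises IKError and nothing moves.
- finish_job(): hands the job in, once; it reports no verdict.
The state is a dict: "t": time; "joint_positions": joint angles; "qd": joint speeds; "tau": joint torques, N m; "eef_pos": TCP position; "orientation": TCP orientation; "ft_force": force on the tool from outside, world axes, zero at the start; "torque": the same for the moment, N m; "grip_width": finger opening in m.
Only numpy, scipy, OpenCV 4.12 (cv2) and the standard library are available. Lean on these libraries where they do the work, as an engineer would, in place of code of your own. Each camera call takes 0.05 s, during which the arm holds its last target.

## Working session

There is one attempt and no reset: what is moved stays moved. The work goes in short steps, each a Python script; the robot and the scene stay as the last script left them, time stands still between calls to the robot, and variables do not carry over. Pictures are saved under pics/ and viewed, and the job is handed in when it is done.

```bash
mkdir -p pics; python3 - <<'E'
from station import *
import cv2,numpy as np
for n in("scene","top"):
    c=camera(n);cv2.imwrite(f"pics/{n}0.png",c["image"]);print(n,c["intrinsics"].tolist(),np.round(c["world_to_cam"],4).tolist())
s=get_state();print(s)
E
```

```text
scene [[518.8582067743333, 0.0, 271.52234865313096], [0.0, 518.8582067743333, 207.3176674083004], [0.0, 0.0, 1.0]] [[0.7156, 0.6985, -0.0013, -0.2979], [0.5298, -0.544, -0.6506, -0.2448], [-0.4551, 0.4649, -0.7594, 1.4853], [0.0, 0.0, 0.0, 1.0]]
top [[427.68382570533925, 0.0, 276.58587814152264], [0.0, 427.68382570533925, 212.0383614502861], [0.0, 0.0, 1.0]] [[0.0135, -0.9998, -0.013, -0.0625], [-0.9892, -0.0115, -0.1458, 0.5008], [0.1456, 0.0148, -0.9892, 1.0086], [0.0, 0.0, 0.0, 1.0]]
{'t': 0.1, 'joint_positions': array([ 1.01461241e+00,  2.77048744e-01, -2.77364430e-02,  1.26799272e+00,
        1.36358384e-08,  1.46738910e+00]), 'qd': array([-1.30238964e-03, -3.06062857e-03,  2.90614442e-03,  1.99210358e-03,
       -1.31177690e-03,  4.68129716e-05]), 'tau': array([ 2.51871388e-04, -4.46708679e+01,  2.96128446e+01,  8.48094845e-03,
       -7.75769763e-05, -5.78563373e-06]), 'eef_pos': array([0.27305646, 0.56141829, 0.22928004]), 'orientation': array([[-8.99235762e-01,  4.37463085e-01, -1.04618659e-03],
       [ 4.37464288e-01,  8.99234210e-01, -1.68290362e-03],
       [ 2.04558564e-04, -1.97099639e-03, -9.99998037e-01]]), 'ft_force': array([-0.32083157, -0.13948102,  0.51153002]), 'torque': array([-0.00523056,  0.01547826,  0.03011678]), 'grip_width': 0.08516475276207483}
```

View pics/scene0.png

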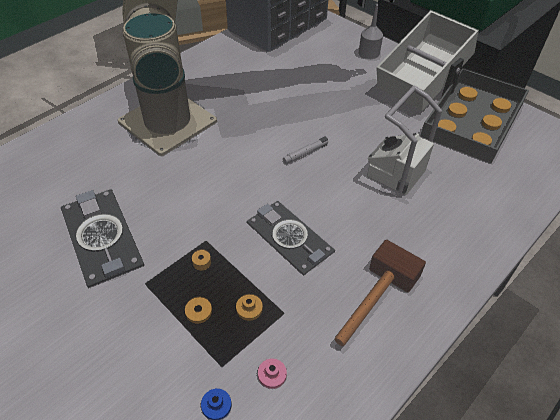

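View pics/top0.png

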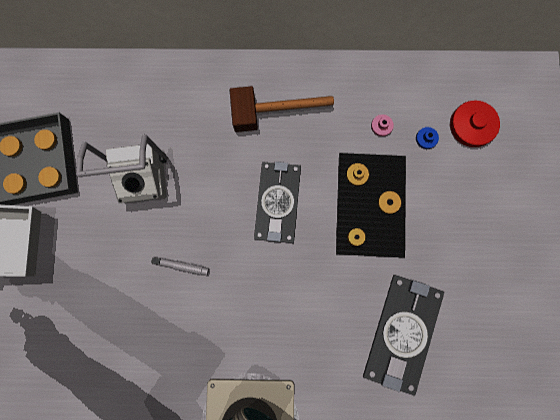

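```bash
python3 -c "
import station;print([n for n in dir(station) if n[0]!='_']);print(getattr(station,'tip_extent',None))"
```

```text
['IKError', 'camera', 'finish_job', 'get_state', 'goto_joints', 'ik', 'move_l', 'move_ptp', 'pause', 'set_gripper', 'tip_extent']
0.022
```

```bash
cat > h.py <<'E'
import cv2,numpy as np
def ray(c,uv):
    K=c["intrinsics"];T=c["world_to_cam"];R=T[:3,:3]
    o=-R.T@T[:3,3];d=R.T@np.linalg.solve(K,np.array([uv[0],uv[1],1.]));return o,d/np.linalg.norm(d)
def plane(c,uv,z):
    o,d=ray(c,uv);return o+d*(z-o[2])/d[2]
def tri(c1,u1,c2,u2):
    o1,d1=ray(c1,u1);o2,d2=ray(c2,u2)
    A=np.c_[d1,-d2];s=np.linalg.lstsq(A,o2-o1,rcond=None)[0]
    p,q=o1+s[0]*d1,o2+s[1]*d2;return (p+q)/2,np.linalg.norm(p-q)
def proj(c,p):
    q=c["world_to_cam"][:3,:3]@p+c["world_to_cam"][:3,3];q=c["intrinsics"]@q;return q[:2]/q[2]
E
python3 - <<'E'
import cv2
t=cv2.imread('pics/top0.png');s=cv2.imread('pics/scene0.png')
def crop(im,x,y,w,h,k):return cv2.resize(im[y:y+h,x:x+w],None,fx=k,fy=k,interpolation=cv2.INTER_CUBIC)
import numpy as np
# mosaics
a=np.vstack([crop(t,330,145,80,60,5),crop(s,220,280,80,60,5)[:300]])
b=np.vstack([crop(t,245,155,80,95,4)[:300,:320],crop(s,250,200,80,75,4)])
cv2.imwrite('pics/c1.png',a)
cv2.imwrite('pics/c2.png',np.hstack([crop(t,245,155,60,95,6),crop(s,245,195,95,80,5)[:400]. __class__(0) if 0 else cv2.copyMakeBorder(crop(s,245,195,90,80,4),0,570-320,0,0,0)]))
cv2.imwrite('pics/c3.png',np.hstack([crop(t,70,125,110,100,4),cv2.copyMakeBorder(crop(s,355,80,90,120,4)[:,:360],0,0,0,0,0)[:400]]))
E
```

```text
(no output)
```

View pics/c1.png

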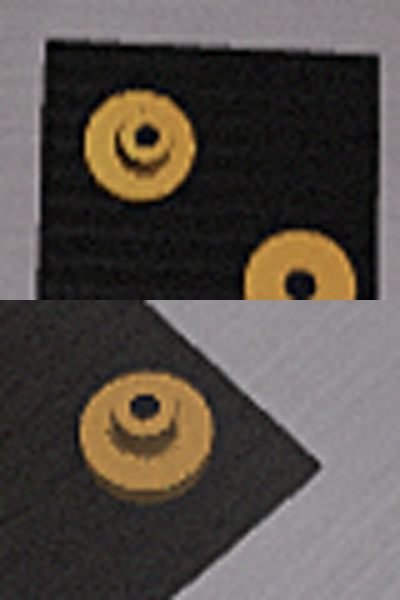

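View pics/c2.png

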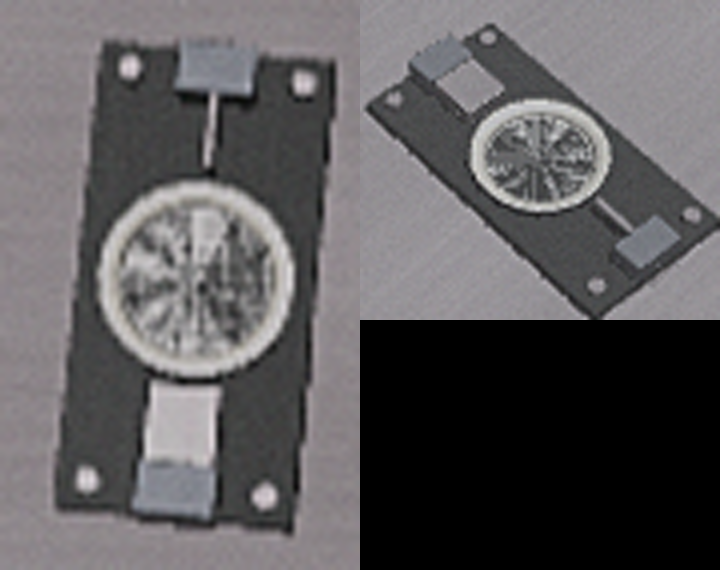

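View pics/c3.png

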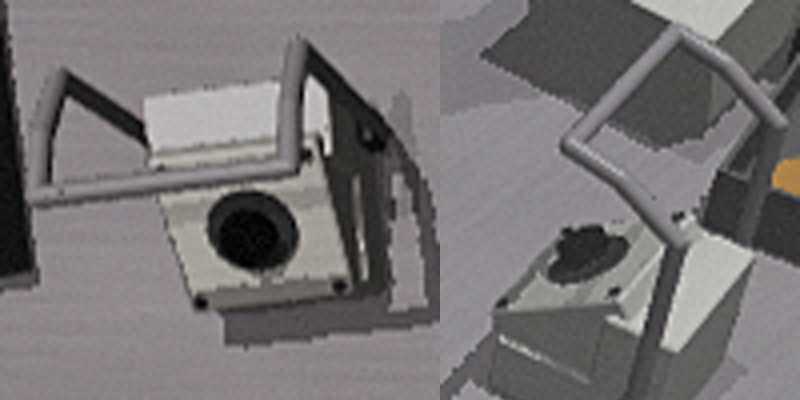

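```bash
python3 - <<'E'
from station import *
from h import *
S=camera("scene");T=camera("top")
def blobs(c,roi,f,mn=20):
    x,y,w,h=roi;im=c["image"][y:y+h,x:x+w]
    big=cv2.resize(im,None,fx=4,fy=4,interpolation=cv2.INTER_CUBIC)
    m=f(big).astype(np.uint8)*255
    r=[]
    for k in cv2.findContours(m,cv2.RETR_LIST,cv2.CHAIN_APPROX_NONE)[0]:
        a=cv2.contourArea(k)/16
        if a<mn or len(k)<6: continue
        e=cv2.fitEllipse(k)
        r.append((round(a,1),((np.array(e[0])+.5)/4-.5+[x,y]),np.round(np.array(e[1])/4,1),round(e[2])))
    return r
hsv=lambda b:cv2.cvtColor(b,cv2.COLOR_BGR2HSV)
print("brass");
for c,roi in((T,(344,160,28,28)),(S,(228,285,42,42))):
    for b in blobs(c,roi,lambda b:(hsv(b)[...,1]>90)&(hsv(b)[...,2]>105),4):print(b)
print("bore")
bt=None
for c,roi in((T,(354,166,10,10)),(S,(243,294,12,12))):
    for b in blobs(c,roi,lambda b:hsv(b)[...,2]<75,4):print(b)
print("nest ring")
for c,roi in((T,(258,182,40,40)),(S,(268,215,46,42))):
    for b in blobs(c,roi,lambda b:b.min(-1)>140,100):print(b)
print("base")
for c,roi in((T,(245,155,60,95)),(S,(240,195,100,85))):
    for th in(95,):
        x,y,w,h=roi;im=c["image"][y:y+h,x:x+w];big=cv2.resize(im,None,fx=4,fy=4,interpolation=cv2.INTER_CUBIC)
        m=(big.max(-1)<th).astype(np.uint8)*255
        k=np.vstack([q for q in cv2.findContours(m,0,2)[0] if cv2.contourArea(q)>200])
        r=cv2.minAreaRect(k);ap=(cv2.approxPolyDP(cv2.convexHull(k),12,True)[:,0]+.5)/4-.5+[x,y]
        print(ap.round(1).tolist());print([plane(c,p,.008).round(4).tolist() for p in ap])
print("key")
for c,roi in((T,(110,160,50,45)),(S,(380,130,40,30))):
    for th in(20,30,40,50,60,70):
        for b in blobs(c,roi,lambda b:b.max(-1)<th,40):print(th,b)
E
```

```text
brass
(30.5, array([357.82793331, 173.91346359]), array([ 9.9, 10.8]), 136)
(19.5, array([358.89787483, 171.74368668]), array([4.8, 5.3]), 78)
(369.5, array([357.41509533, 173.65284824]), array([21.4, 22. ]), 122)
(54.7, array([247.97279167, 305.83055115]), array([ 9.8, 12.8]), 97)
(26.1, array([248.47587776, 300.88280487]), array([5.2, 6.4]), 83)
(490.7, array([248.82728767, 305.84972191]), array([23.6, 26.5]), 85)
bore
(13.3, array([358.91047859, 171.74932909]), array([4. , 4.4]), 81)
(19.0, array([248.49121094, 300.80648327]), array([4.4, 5.5]), 80)
nest ring
(389.9, array([277.64310837, 200.45547485]), array([22.7, 25.5]), 113)
(800.9, array([277.25352287, 201.03852272]), array([31.7, 32.1]), 92)
(477.4, array([289.82250214, 234.18140221]), array([21.5, 27.9]), 82)
(750.6, array([289.5696106, 233.3041935]), array([27.6, 34.7]), 93)
(140.0, array([307.57341385, 219.89682627]), array([11.8, 21.4]), 127)
base
[[262.1, 161.6], [300.4, 165.1], [292.6, 243.9], [253.9, 238.9]]
[[0.6355, -0.017, 0.008], [0.6273, -0.1148, 0.008], [0.4263, -0.0966, 0.008], [0.4375, -0.0001, 0.008]]
[[334.4
[... 388 characters left out ...]
2.36018944]), array([18.1, 20.7]), 124)
50 (326.8, array([132.70895004, 182.16866302]), array([18.8, 22.2]), 112)
50 (92.5, array([154.82668304, 174.22341824]), array([ 4.9, 39.3]), 168)
60 (336.2, array([132.72277832, 182.19346428]), array([19. , 22.5]), 113)
60 (177.5, array([154.57657242, 178.85474968]), array([11.2, 43.6]), 180)
70 (344.1, array([132.73745346, 182.22456169]), array([19.2, 22.8]), 113)
70 (234.3, array([136.26341629, 179.28066254]), array([47.9, 50.3]), 132)
50 (98.7, array([390.32719803, 141.49642181]), array([ 9.3, 18.2]), 70)
60 (156.0, array([390.59545231, 142.66755676]), array([11.6, 20.2]), 70)
70 (183.0, array([390.834198  , 142.98257351]), array([12.8, 19.8]), 69)
```

```bash
python3 - <<'E'
from station import *
from h import *
S=camera("scene");T=camera("top")
print(T["world_to_cam"][:3,:3].T@-T["world_to_cam"][:3,3])
p,e=tri(S,(248.49,300.8),T,(358.91,171.75));print("hub bore",p,e,plane(S,(248.49,300.8),.036),plane(T,(358.91,171.75),.036))
print("disc top T z.018",plane(T,(357.42,173.65),.018))
p,e=tri(S,(289.57,233.3),T,(277.25,201.04));print("nest outer",p,e)
for z in(.008,.014):print(z,plane(T,(277.25,201.04),z),plane(S,(289.57,233.3),z))
for u in((132.,184.35),(132.25,184.4)):
    p,e=tri(S,(390.3,141.5),T,u);print("key",p,e,plane(T,u,.099),plane(S,(390.3,141.5),.099))
def g(c,x,y,w,h,k):
    b=cv2.resize(c["image"][y:y+h,x:x+w],None,fx=k,fy=k,interpolation=cv2.INTER_CUBIC).astype(float)
    return np.clip(255*(b/255)**.5,0,255).astype(np.uint8)
cv2.imwrite('pics/k.png',np.hstack([g(T,105,145,60,60,6),g(S,365,125,60,60,6)]))
E
```

```text
[ 0.34936227 -0.07165692  1.06996578]
hub bore [ 0.60374846 -0.25850896  0.03773794] 0.0013270655540533935 [ 0.60255848 -0.2583617   0.036     ] [ 0.60459856 -0.25830978  0.036     ]
disc top T z.018 [ 0.60410719 -0.25775258  0.018     ]
nest outer [ 0.5323618  -0.05770247  0.01292105] 0.0015661379223177517
0.008 [ 0.53373026 -0.0570363   0.008     ] [ 0.52940399 -0.05548428  0.008     ]
0.014 [ 0.5326886  -0.05711891  0.014     ] [ 0.5324623  -0.05898415  0.014     ]
key [0.55490425 0.28274632 0.09177566] 0.0004494228678015977 [0.55354167 0.28031336 0.099     ] [0.55863569 0.27510154 0.099     ]
key [0.55491469 0.28227322 0.09198435] 3.1473977736921105e-05 [0.55342925 0.27972136 0.099     ] [0.55863569 0.27510154 0.099     ]
```

View pics/k.png

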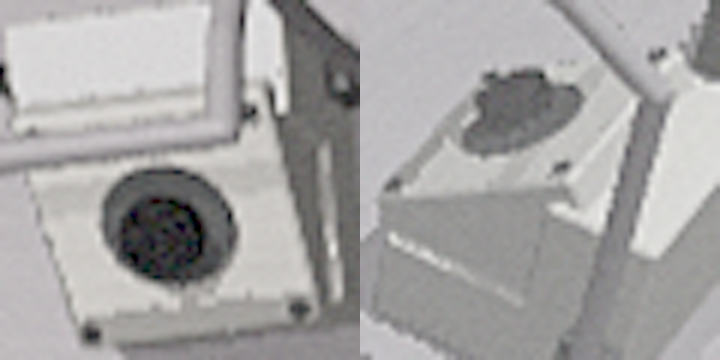

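```bash
python3 - <<'E'
from station import *
from h import *
S=camera("scene");T=camera("top")
t=lambda x,y:((x+.5)/6-.5+105,(y+.5)/6-.5+145)
s=lambda x,y:((x-360+.5)/6-.5+365,(y+.5)/6-.5+125)
print("front R tri",tri(S,s(562,168),T,t(300,310)),"front L",tri(S,s(394,184),T,t(92,335)),"rear R",tri(S,s(657,53),T,t(249,113)))
a=plane(T,t(92,335),.061);b=plane(T,t(300,310),.061);c=plane(T,t(249,113),.109)
print(a,b,c,np.linalg.norm(a-b),np.linalg.norm(c-b))
d=a-b;print("y-axis yaw",np.arctan2(-d[0],d[1]),"x yaw",np.arctan2(*(c-b)[1::-1]),"centre",(a+c)/2)
print("bezel c",plane(T,(132.7,182.2),.0875))
yaw=np.arctan2(-d[0],d[1]);n=np.array([-np.sin(.611)*np.cos(yaw),-np.sin(.611)*np.sin(yaw),np.cos(.611)])
k=plane(T,(132.1,184.4),.099);print("key",k,"bezel pred",k-.014*n,"proj",proj(T,k-.014*n),proj(S,k),(np.array(proj(S,k))-[365,125])*6+[360,0])
E
```

```text
front R tri (array([0.55839731, 0.26394197, 0.05813487]), np.float64(0.06737300875900407)) front L (array([0.51361837, 0.31772249, 0.00684079]), np.float64(0.0550413024796689)) rear R (array([0.60471253, 0.24719902, 0.16212396]), np.float64(0.04582876211649764))
[0.52179264 0.32080665 0.061     ] [0.53290512 0.23764246 0.061     ] [0.60131305 0.24699649 0.109     ] 0.08390333612209909 0.08409008730840895
y-axis yaw 0.1328340389312056 x yaw 0.13589617918169947 centre [0.56155284 0.28390157 0.085     ]
bezel c [0.56114582 0.2831507  0.0875    ]
key [0.55342549 0.28007207 0.099     ] bezel pred [0.56138635 0.2811358  0.08753295] proj [133.55206471 182.1059888 ] [389.7649392  139.53861013] [508.58963523  87.23166078]
```

```bash
cat >> h.py <<'E'
yawf=-.086
HUB=np.array([.6038,-.2582]);NEST=np.array([.5325,-.0580])
def down(a):
    y=np.array([-np.sin(a),np.cos(a),0]);z=np.array([0,0,-1.]);return np.c_[np.cross(y,z),y,z]
RD=down(yawf)
KY=.134;KEY=np.array([.5527,.2815,.099]);t35=np.radians(35)
N=np.array([-np.sin(t35)*np.cos(KY),-np.sin(t35)*np.sin(KY),np.cos(t35)])
def Rk(sgn=1,side=False):
    yl=np.array([-np.sin(KY),np.cos(KY),0]);z=-N
    y=sgn*(np.cross(N,yl) if side else yl)
    return np.c_[np.cross(y,z),y,z]
E
python3 - <<'E'
from station import *
from h import *
s=get_state();p=s["eef_pos"]
for side in(0,1):
  for sg in(1,-1):
    for d in(.0,.12):print(side,sg,d,ik(KEY+N*(d+.022),Rk(sg,side)))
R0=s["orientation"]
move_ptp([p[0],p[1],.42],R0)
move_ptp([*HUB,.22],RD)
set_gripper(.05,60)
print(get_state()["t"],get_state()["grip_width"])
move_l([*HUB,.07],rate=.2)
c=camera("top");cv2.imwrite("pics/t1.png",c["image"]);c=camera("scene");cv2.imwrite("pics/s1.png",c["image"])
s=get_state();print(s["t"],s["eef_pos"],s["ft_force"])
E
python3 -c "
import cv2,numpy as np
t=cv2.imread('pics/t1.png');s=cv2.imread('pics/s1.png')
k=lambda im,x,y:cv2.resize(im[y:y+100,x:x+100],None,fx=4,fy=4,interpolation=2)
cv2.imwrite('pics/m1.png',np.hstack([k(t,310,125),k(s,200,240)]))"
```

```text
0 1 0.0 [ 0.46018802  0.06415519 -0.71807481  0.20290777 -0.18484443  0.27031337]
0 1 0.12 [ 0.51724225 -0.18540697 -0.69874963  0.48149157 -0.21615648  0.31898503]
0 -1 0.0 [ 0.46018802  0.06415519 -0.71807481  0.20290777 -0.18484443 -2.87127929]
0 -1 0.12 [ 0.51724225 -0.18540697 -0.69874963  0.48149157 -0.21615648 -2.82260763]
1 1 0.0 [ 0.46018802  0.06415519 -0.71807481  0.20290777 -0.18484443 -1.30048296]
1 1 0.12 [ 0.51724225 -0.18540697 -0.69874963  0.48149157 -0.21615648 -1.2518113 ]
1 -1 0.0 [ 0.46018802  0.06415519 -0.71807481  0.20290777 -0.18484443  1.84110969]
1 -1 0.12 [ 0.51724225 -0.18540697 -0.69874963  0.48149157 -0.21615648  1.88978135]
4.8 0.04993745824394131
5.8 [ 0.60538292 -0.25908368  0.07214128] [ 0.61231242 -0.19651239 -0.02350229]
```

View pics/m1.png

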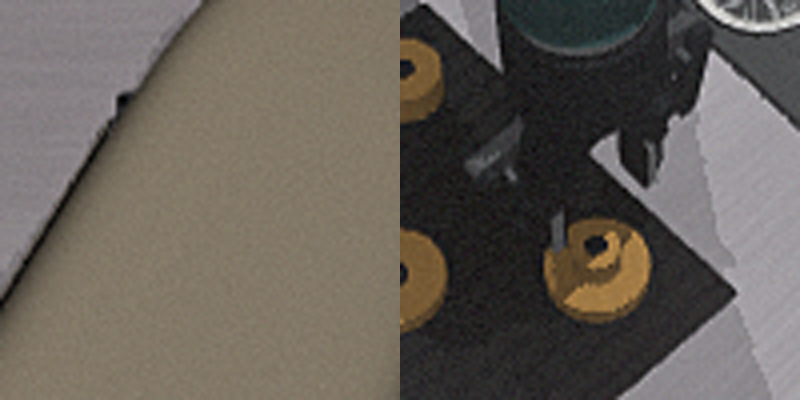

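```bash
python3 - <<'E'
from station import *
from h import *
S=camera("scene");s=get_state();print(s["eef_pos"],s["qd"])
p=s["eef_pos"]
for tip in(.022,.016,.01):
  for sg in(1,-1):
    q=p-[0,0,tip]+sg*.025*s["orientation"][:,1];u=proj(S,q);print(tip,sg,u,((u-[200,240])*4+[400,0]).round())
E
```

```text
[ 0.60527216 -0.25897817  0.07206357] [-1.79019782e-06  6.23013167e-04 -5.79061413e-03  5.82102965e-04
 -1.39463517e-03 -2.74141659e-04]
0.022 1 [258.43575055 291.28146557] [634. 205.]
0.022 -1 [239.29032807 305.34955892] [557. 261.]
0.016 1 [258.375655   289.72783365] [634. 199.]
0.016 -1 [239.14481419 303.82590579] [557. 255.]
0.01 1 [258.31503933 288.16075544] [633. 193.]
0.01 -1 [238.99801497 302.28879404] [556. 249.]
```

```bash
cat >> h.py <<'E'
import station as st
def go(tgt,bias,R=None,rate=.15,guard=None):
    tgt=np.array(tgt,float);r=st.move_l(tgt+bias,R,rate=rate,guard=guard);s=st.get_state()
    return r,s,bias+(tgt-s["eef_pos"])
E
python3 - <<'E'
from h import *
b=np.array([-.0015,.0008,-.002])
r,s,b=go([*HUB,.050],b,rate=.1);print(r,s["eef_pos"],b)
r,s,b=go([*HUB,.041],b,rate=.04,guard=8);print(r,s["eef_pos"],b,s["ft_force"])
st.set_gripper(.02,70);s=st.get_state();print(s["grip_width"],s["eef_pos"],s["ft_force"],s["t"])
st.move_l(s["eef_pos"]+[0,0,.03]+b,rate=.08);s=st.get_state();print(s["grip_width"],s["eef_pos"],s["ft_force"],s["t"])
c=st.camera("scene");x,y=190,200;cv2.imwrite("pics/s2.png",cv2.resize(c["image"][y:y+140,x:x+180],None,fx=4,fy=4,interpolation=2))
E
```

```text
False [ 0.60165375 -0.25706244  0.0474891 ] [ 0.00064625 -0.00033756  0.0005109 ]
False [ 0.60453043 -0.25860012  0.04144408] [-8.41766711e-05  6.25582748e-05  6.68213261e-05] [-0.70588874  0.68156568 -0.05934868]
0.019951123558478404 [ 0.6044867  -0.25856599  0.04161774] [0.7755156  0.12343292 1.11176396] 6.9417
0.020073289475424937 [ 0.60499484 -0.25881201  0.0727238 ] [-0.86330514  0.28804794 -0.15801472] 7.4667
```

View pics/s2.png

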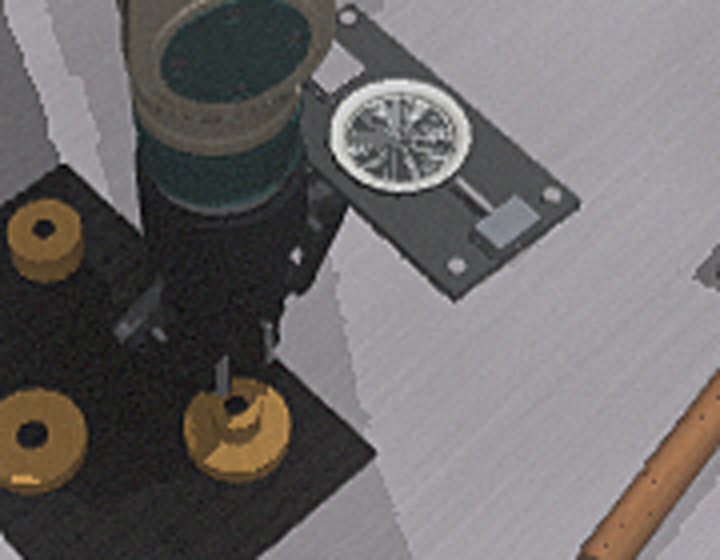

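```bash
python3 - <<'E'
from h import *
S=st.camera("scene");s=st.get_state();p=s["eef_pos"];print(p,s["orientation"].round(4).tolist())
for tip in(.022,.016,.01,.004,-.002):
    for sg in(1,-1):
        for dx in(-.011,.011):
            q=p-[0,0,tip]+sg*.010*s["orientation"][:,1]+dx*s["orientation"][:,0];u=proj(S,q);print(tip,sg,dx,((u-[190,200])*4).round())
E
python3 - <<'E'
import cv2,numpy as np
im=cv2.imread('pics/s2.png')[240:520,80:360]
b=(255*(cv2.resize(im,None,fx=2.1,fy=2.1,interpolation=2)/255.)**.45).astype(np.uint8)
cv2.imwrite('pics/s2b.png',b)
E
```

```text
[ 0.60413563 -0.25837977  0.07149177] [[-0.9963, 0.0859, -0.0004], [0.0859, 0.9963, 0.0002], [0.0004, 0.0002, -1.0]]
0.022 1 -0.011 [264. 395.]
0.022 1 0.011 [237. 366.]
0.022 -1 -0.011 [234. 417.]
0.022 -1 0.011 [206. 388.]
0.016 1 -0.011 [264. 388.]
0.016 1 0.011 [236. 360.]
0.016 -1 -0.011 [233. 411.]
0.016 -1 0.011 [206. 382.]
0.01 1 -0.011 [264. 382.]
0.01 1 0.011 [236. 354.]
0.01 -1 -0.011 [233. 405.]
0.01 -1 0.011 [205. 376.]
0.004 1 -0.011 [263. 376.]
0.004 1 0.011 [236. 347.]
0.004 -1 -0.011 [232. 399.]
0.004 -1 0.011 [205. 370.]
-0.002 1 -0.011 [263. 370.]
-0.002 1 0.011 [235. 341.]
-0.002 -1 -0.011 [232. 393.]
-0.002 -1 0.011 [204. 363.]
```

View pics/s2b.png

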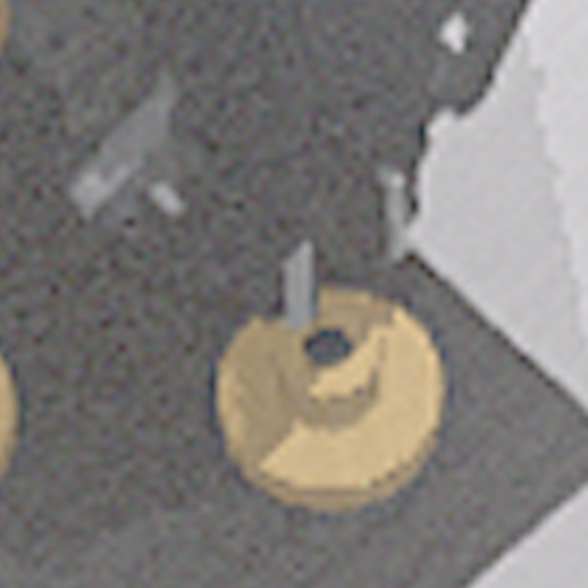

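```bash
python3 - <<'E'
from h import *
st.set_gripper(.042,70)
b=np.array([-.0003,.0002,0])
r,s,_=go([*HUB,.042],b,rate=.1);print(r,s["eef_pos"])
r,s,_=go([*HUB,.022],b,rate=.025,guard=5);print(r,s["eef_pos"],s["ft_force"],s["t"])
c=st.camera("scene");x,y=210,260;cv2.imwrite("pics/s3.png",(255*(cv2.resize(c["image"][y:y+70,x:x+80],None,fx=8,fy=8,interpolation=2)/255.)**.5).astype(np.uint8))
s=st.get_state();print(s["eef_pos"],s["ft_force"])
E
```

```text
False [ 0.60288285 -0.25764534  0.04120157]
False [ 0.60362211 -0.25807004  0.02208858] [1.05491793 0.22168812 0.96427875] 9.3083
[ 0.60369059 -0.25812109  0.02222401] [0.04628209 0.15396131 0.44628501]
```

View pics/s3.png

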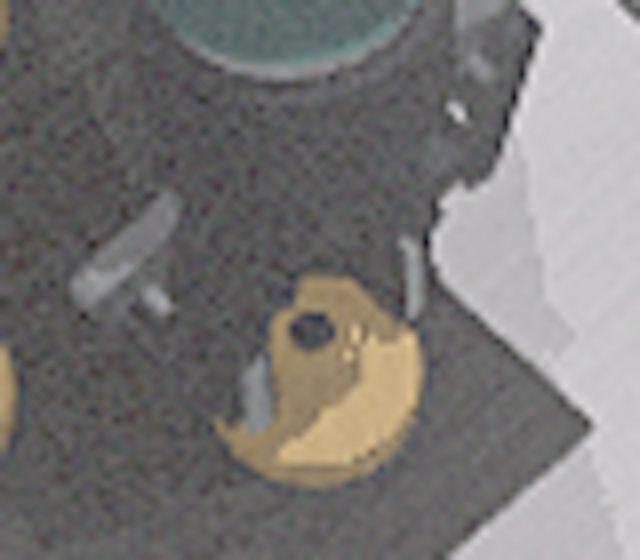

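```bash
python3 - <<'E'
from h import *
b=np.array([0,0,0])
r,s,_=go([*HUB,.025],b,rate=.05);print(s["eef_pos"])
st.set_gripper(.02,80);s=st.get_state();print(s["grip_width"],s["eef_pos"],s["ft_force"],s["t"])
st.move_l(s["eef_pos"]+[0,0,.05],rate=.1);st.pause(.1);s=st.get_state();print(s["grip_width"],s["eef_pos"],s["ft_force"],s["t"])
c=st.camera("scene");x,y=190,220;cv2.imwrite("pics/s4.png",(255*(cv2.resize(c["image"][y:y+100,x:x+110],None,fx=6,fy=6,interpolation=2)/255.)**.5).astype(np.uint8))
E
```

```text
[ 0.60428776 -0.25845597  0.02559054]
0.02181701964979113 [ 0.60393427 -0.25844769  0.02573193] [-2.76940704  0.27306129  5.47684331] 9.9333
0.022069033085977314 [ 0.60302174 -0.25793065  0.07456315] [-0.72707686  1.1090571  -2.95864164] 10.6917
```

View pics/s4.png

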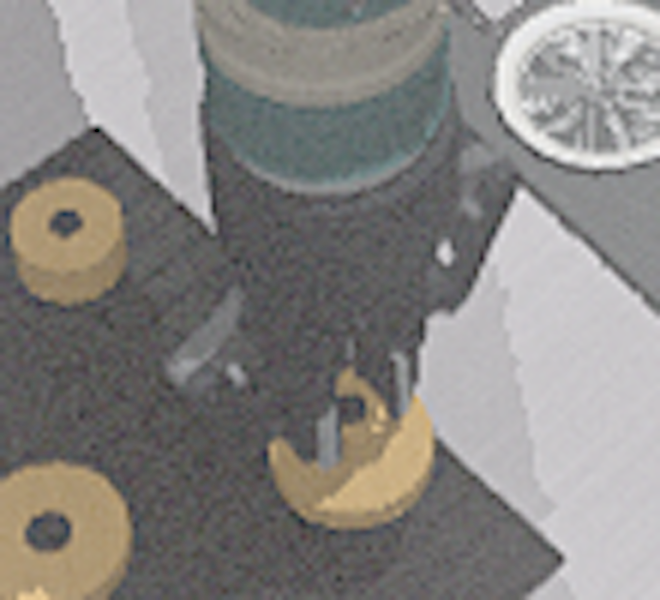

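```bash
python3 - <<'E'
from h import *
st.move_l([*HUB,.12],rate=.2)
st.move_ptp([*NEST,.12],RD)
st.move_l([*NEST,.045],rate=.12);st.pause(.15);s=st.get_state();print(s["eef_pos"],s["ft_force"],s["grip_width"],s["t"])
b=np.r_[NEST,.045]-s["eef_pos"];b[2]=0
c=st.camera("scene");x,y=235,180;cv2.imwrite("pics/s5.png",(255*(cv2.resize(c["image"][y:y+100,x:x+110],None,fx=6,fy=6,interpolation=2)/255.)**.5).astype(np.uint8))
E
```

```text
[ 0.5337187  -0.05837173  0.04614872] [ 0.53484753 -0.19433601 -2.72036942] 0.022280093281298406 12.9
```

View pics/s5.png

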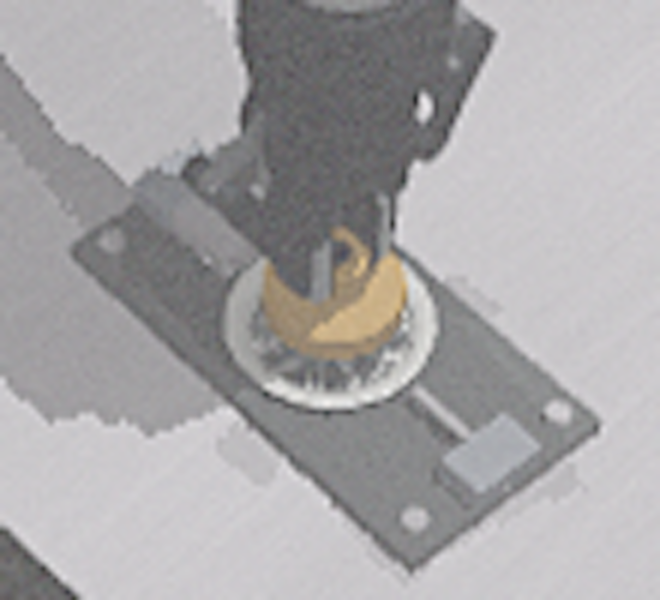

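```bash
python3 - <<'E'
from h import *
b=np.array([-.0006,.0002,0])
r,s,_=go([*NEST,.0265],b,rate=.05,guard=6);print(r,s["eef_pos"],s["ft_force"],s["t"])
st.set_gripper(.05);st.pause(.1)
st.move_l([*NEST,.08],rate=.12);s=st.get_state();print(s["eef_pos"],s["ft_force"],s["t"])
st.move_l([NEST[0]-.0,NEST[1],.25],rate=.3)
E
python3 - <<'E'
from h import *
# rise then go towards console pre-press, high
K0=KEY+N*(.022+.12);print(K0)
p=st.get_state()["eef_pos"]
for side,sg in((0,1),(1,1),(1,-1),(0,-1)):print(side,sg,st.ik(K0,Rk(sg,side)))
print(st.get_state()["joint_positions"])
S=st.camera("scene");c=S;x,y=235,180;a=cv2.resize(c["image"][y:y+90,x:x+110],None,fx=5,fy=5,interpolation=2)
cv2.imwrite("pics/s6.png",a)
E
```

```text
True [ 0.53229092 -0.05780182  0.02768308] [-0.51177224  0.82411224  3.46206137] 13.3333
[ 0.53235898 -0.0579681   0.07989117] [-1.17213924 -0.1544488  -0.05506887] 14.4083
[0.47198229 0.27061862 0.21531959]
0 1 [ 0.51724225 -0.18540697 -0.69874963  0.48149157 -0.21615648  0.31898503]
1 1 [ 0.51724225 -0.18540697 -0.69874963  0.48149157 -0.21615648 -1.2518113 ]
1 -1 [ 0.51724225 -0.18540697 -0.69874963  0.48149157 -0.21615648  1.88978135]
0 -1 [ 0.51724225 -0.18540697 -0.69874963  0.48149157 -0.21615648 -2.82260763]
[-2.29262630e-01  1.09633180e-01 -1.91338383e-01  1.27320444e+00
  1.43471065e-05 -1.43281136e-01]
```

View pics/s6.png

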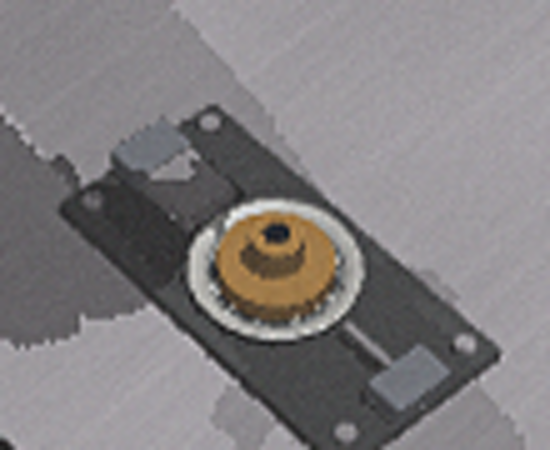

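```bash
cat >> h.py <<'E'
def F(n=4):
    f=[]
    for _ in range(n):
        f.append(st.get_state()["ft_force"]);st.pause(.02)
    return np.mean(f,0)
E
python3 - <<'E'
from h import *
R=Rk(1,0);q=st.ik(KEY+N*.21,R);print(q)
st.set_gripper(0,40)
st.move_ptp(KEY+N*.21,R)
st.move_l(KEY+N*.10,rate=.12,guard=15);
r=st.move_l(KEY+N*.045,rate=.08,guard=6);st.pause(.15)
s=st.get_state();print(r,s["t"],s["grip_width"],(s["eef_pos"]-KEY)@N,np.round(s["eef_pos"]-KEY-N*((s["eef_pos"]-KEY)@N),4),F())
for n in("scene","top"):
    c=st.camera(n);x,y=(345,70) if n=="scene" else (80,110)
    cv2.imwrite(f"pics/k_{n}.png",cv2.resize(c["image"][y:y+110,x:x+110],None,fx=5,fy=5,interpolation=2))
E
python3 -c "
import cv2,numpy as np
cv2.imwrite('pics/k2.png',cv2.resize(np.hstack([cv2.imread('pics/k_scene.png'),cv2.imread('pics/k_top.png')]),None,fx=.72,fy=.72))"
```

```text
[ 0.55844452 -0.30442385 -0.65798307  0.64928971 -0.23846072  0.3545438 ]
False 19.0417 -0.00027274303538277824 0.045486759579102254 [0.0004 0.0002 0.0003] [-0.04772264  0.12065123  0.13391432]
```

View pics/k2.png

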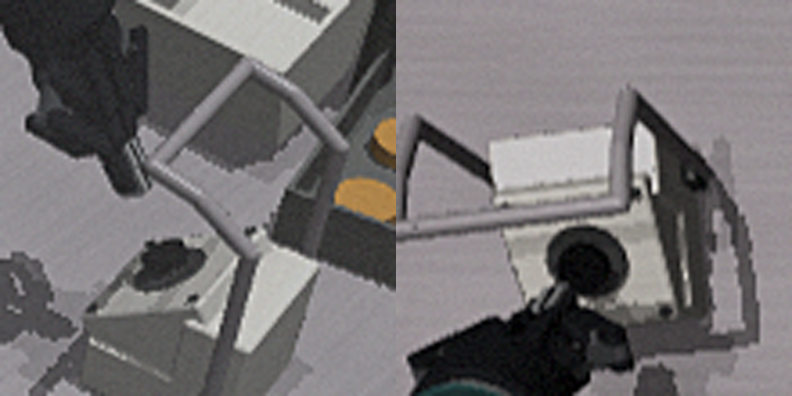

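```bash
python3 - <<'E'
from h import *
S=st.camera("scene");T=st.camera("top")
p,e=tri(S,(382.5,122.8),T,(125,189.8));print(p,e,(p-KEY)@N,p-KEY-N*((p-KEY)@N))
tp=st.get_state()["eef_pos"]
for d in(0,.005,.01,.022):
    q=tp-N*d;a=(proj(S,q)-[345,70])*3.6;b=(proj(T,q)-[80,110])*3.6+[396,0];print(d,a.round(),b.round())
print((proj(S,KEY)-[345,70])*3.6,(proj(T,KEY)-[80,110])*3.6+[396,0])
E
```

```text
[0.52950574 0.27648553 0.14233129] 0.00704597092440608 0.04906359241653255 [ 0.00469518 -0.00125476  0.00314075]
0 [137. 193.] [563. 297.]
0.005 [140. 199.] [565. 294.]
0.01 [143. 205.] [567. 290.]
0.022 [149. 220.] [572. 283.]
[161.51831261 248.84498859] [581.29228605 268.91638143]
```

```bash
python3 - <<'E'
from h import *
f0=F();d=lambda:(st.get_state()["eef_pos"]-KEY)@N
r=st.move_l(KEY+N*.012,rate=.06,guard=4);print(r,d())
if not r:
    r=st.move_l(KEY-N*.012,rate=.012,guard=6.5)
    t0=st.get_state()["t"]
    s=st.get_state();print(r,s["t"],d(),(s["ft_force"]-f0)@N)
    f=(F(3)-f0)@N;print("settled",f,d())
    out=[]
    # hold in the 5.5..10 N band
    while st.get_state()["t"]-t0<1.1:
        f=(F(3)-f0)@N;out.append((round(f,1),round(d()*1e3,2)))
        if not 5<f<10.5:break
    print(out,st.get_state()["t"])
E
```

```text
False 0.01168186112192943
True 21.4167 -0.0050366204490100135 9.616483692741848
settled 8.001643210296228 -0.004956905075136947
[(np.float64(6.0), np.float64(-4.98)), (np.float64(6.2), np.float64(-5.0)), (np.float64(6.0), np.float64(-4.97)), (np.float64(6.4), np.float64(-4.98)), (np.float64(6.0), np.float64(-4.97)), (np.float64(5.6), np.float64(-4.99)), (np.float64(5.7), np.float64(-4.97)), (np.float64(5.8), np.float64(-4.98)), (np.float64(6.1), np.float64(-4.99)), (np.float64(6.3), np.float64(-4.98)), (np.float64(6.0), np.float64(-4.99)), (np.float64(6.3), np.float64(-4.96)), (np.float64(5.9), np.float64(-4.97)), (np.float64(6.0), np.float64(-4.99)), (np.float64(5.9), np.float64(-4.98)), (np.float64(6.1), np.float64(-4.97)), (np.float64(5.6), np.float64(-4.99)), (np.float64(5.7), np.float64(-4.97)), (np.float64(5.8), np.float64(-4.98)), (np.float64(6.1), np.float64(-4.97)), (np.float64(5.9), np.float64(-4.96))] 22.5167
```

```bash
python3 - <<'E'
from h import *
f0=np.array([-.05,.12,.13]);d=lambda:(st.get_state()["eef_pos"]-KEY)@N
r=st.move_l(KEY-N*.0125,rate=.02,guard=14.5)
s=st.get_state();print(r,s["t"],d(),(s["ft_force"]-f0)@N)
f=(F(4)-f0)@N;d1=d();st.pause(.15);f2=(F(2)-f0)@N
st.move_l(KEY+N*.03,rate=.06)
print(f,d1,f2,st.get_state()["t"])
st.move_l(KEY+N*.21,rate=.15)
s=st.get_state();print(s["t"],s["eef_pos"],s["ft_force"])
c=st.camera("scene");cv2.imwrite("pics/end.png",c["image"])
c=st.camera("top");cv2.imwrite("pics/endt.png",c["image"])
E
python3 -c "
import cv2,numpy as np
c=cv2.imread('pics/end.png');t=cv2.imread('pics/endt.png')
cv2.imwrite('pics/end2.png',np.hstack([cv2.resize(c[150:370,150:440],(480,364)),cv2.resize(t[80:260,70:230],(320,364))]))"
```

```text
True 22.8417 -0.009048324976728634 15.895502380816446
15.315613032151207 -0.00892800420875462 14.8249431382544 23.9083
25.2583 [0.43307015 0.26512481 0.26992984] [-0.47073929 -0.55860922 -0.01841621]
```

View pics/end2.png

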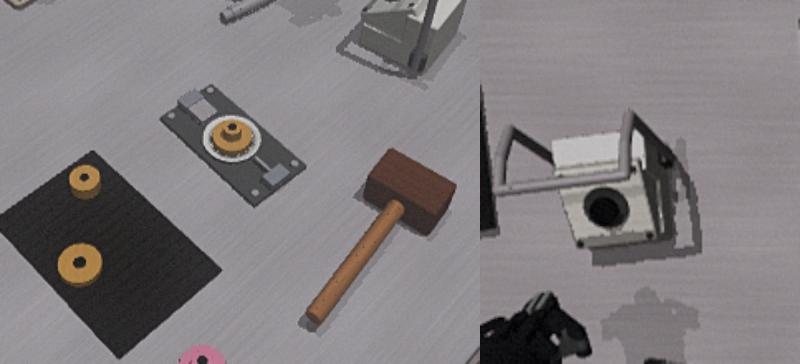

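```bash
python3 -c "
from station import *
print(get_state()['t']);finish_job()"
```

```text
25.3583
the job is handed in; nothing more can be done
```

The hub blank is in the nest of the smaller fixture, hub up. I armed the marker, fired the punch once, released the key, and handed the job in at about 25.4 s of the 56 s allowed.

**What the checks showed**
- **Grasp:** The first attempt closed above the hub and did not move the blank. The fingertips reached only about as far as the TCP, not the 22 mm ahead that `tip_extent` says. I went lower and the second grip held, with about 3 N of weight on the wrist.
- **Placing:** The blank touched the nest floor at the predicted height (TCP 27.7 mm). In the last pictures it lies flat and roughly centred.
- **Half-press:** The key stopped firmly at the first click and I held it there at about 6 N for 1.1 s.
- **Full press:** The key travelled 3.95–4.07 mm further, against the 4 mm expected. I held it there for roughly a quarter of a second, then backed off 21 cm along the key's axis.
- **Other items:** The two plain blanks and the mallet look undisturbed in the final picture. The shaft was only partly in view, but the arm never went near it.

**What disagreed or went unchecked**
- **Full-press force:** The steady force read 14.8–15.9 N, slightly under the 16 N stated for fully home. I took the press as home because of the travel and a guard stop at roughly 20 N, and I did not fire a second time.
- **Punch:** I took no picture while the punch was in.

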